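Sort the sample tins that rock from those that stand steady

TASK

The dried samples in the three aluminium tins on the worktop are due on the balance, where a tin with a bulged base would rock and spoil the reading. Sort the tins by whether they stand steady or rock when pressed at the rim of the lid: seat each steady one in a free pocket of the blue carrier, and stand each rocking one in the yellow tray for re-tinning. Keep the tins upright, set them down rather than drop them, and leave the other things where they are.

Things in the scene. Friction and masses are not known exactly. Their poses are not given: they have to be found in the camera images.
- tin_1: one of three like closed aluminium tins, 24 mm tall, body 53 mm wide (base edge 58), 0.16-0.23 kg; origin: centre of underside, z up. All stand level. Pressed on the lid's raised ring (top, 42 mm wide), a sound one stays put; a bulged one (on an 8 mm wide bulge, base edge 3.6 mm clear) tips 0.15 rad under 1 N: ring 2-3 mm down there, 3-4 mm up opposite; let go, it levels. None to all are bulged
- tin_2: one of three like closed aluminium tins, 24 mm tall, body 53 mm wide (base edge 58), 0.16-0.23 kg; origin: centre of underside, z up. All stand level. Pressed on the lid's raised ring (top, 42 mm wide), a sound one stays put; a bulged one (on an 8 mm wide bulge, base edge 3.6 mm clear) tips 0.15 rad under 1 N: ring 2-3 mm down there, 3-4 mm up opposite; let go, it levels. None to all are bulged
- tin_3: one of three like closed aluminium tins, 24 mm tall, body 53 mm wide (base edge 58), 0.16-0.23 kg; origin: centre of underside, z up. All stand level. Pressed on the lid's raised ring (top, 42 mm wide), a sound one stays put; a bulged one (on an 8 mm wide bulge, base edge 3.6 mm clear) tips 0.15 rad under 1 N: ring 2-3 mm down there, 3-4 mm up opposite; let go, it levels. None to all are bulged
- carrier: blue plastic tin carrier, fixed, 156 x 156 x 9 mm, with four round pockets (2 x 2, centres 39 mm off its middle in its x and y, 65 mm wide, chamfered mouth, 6 mm deep: floor 3 mm above the worktop). The pocket at +x, +y already holds a tin (fixed, its top at 27 mm); the other three are free, one tin each. Origin: centre of its underside, z up, x and y along its sides
- carrier_hole0 (a point): centre of the mouth of a free pocket of the carrier, at (-39, -39) mm in its frame, 9 mm above the worktop (floor 6 mm lower)
- carrier_hole1 (a point): centre of the mouth of a free pocket of the carrier, at (-39, +39) mm in its frame, 9 mm above the worktop (floor 6 mm lower)
- carrier_hole2 (a point): centre of the mouth of a free pocket of the carrier, at (+39, -39) mm in its frame, 9 mm above the worktop (floor 6 mm lower)
- yellow_tray: shallow yellow tray, fixed, 156 x 156 mm outside, walls 3 mm thick and 12.5 mm high with a rolled rim, flat floor 3 mm thick; room for tins 2 x 2, 70 mm apart. Origin: centre of its underside, on the worktop; z up, x and y along its sides
- weight: brass balance weight with a knob, 32 mm across, 34 mm tall, standing loose; not to be disturbed. Origin: centre of its underside
- vial: vial with black screw cap, 33 mm across, 70 mm tall, standing loose; not to be disturbed. Origin: centre of its underside
- rock: pale brown rock specimen, 53 x 43 x 32 mm, lying loose; not to be disturbed. Origin: centre of its underside
- beaker: milky plastic beaker with a stirring rod, 78 mm across, 105 mm tall, fixed; keep clear of it. Origin: centre of its underside, z up
Things that resemble listed ones, but are neither listed nor needed, are in the scene too. What is shaped like the tin_2 but black or green is not meant.

How it is judged:
At the end, for the whole second after the job is handed in: every steady tin stands seated on the floor of one of the carrier's pockets (within 6 mm of its centre), every rocking tin stands upright on the floor of the yellow tray (its middle within 55 mm of the tray's middle along both sides), all upright and at rest (((z of tin_1_base_c0 in the frame of tin_1 below 0.003 m and ((horizontal distance between tin_1 and carrier_hole0 below 0.006 m and z of tin_1 in the frame of carrier_hole0 below -0.0035 m) or (horizontal distance between tin_1 and carrier_hole1 below 0.006 m and z of tin_1 in the frame of carrier_hole1 below -0.0035 m) or (horizontal distance between tin_1 and carrier_hole2 below 0.006 m and z of tin_1 in the frame of carrier_hole2 below -0.0035 m))) or (z of tin_1_base_c0 in the frame of tin_1 above 0.003 m and x of tin_1 in the frame of yellow_tray between -0.055 and 0.055 m and y of tin_1 in the frame of yellow_tray between -0.055 and 0.055 m and z of tin_1 in the frame of yellow_tray below 0.01 m)) and angle between each of tin_1, tin_2, tin_3's own z axis and vertical below 0.25 rad and linear speed of each of tin_1, tin_2, tin_3 below 0.02 m/s and ((z of tin_2_base_c0 in the frame of tin_2 below 0.003 m and ((horizontal distance between tin_2 and carrier_hole0 below 0.006 m and z of tin_2 in the frame of carrier_hole0 below -0.0035 m) or (horizontal distance between tin_2 and carrier_hole1 below 0.006 m and z of tin_2 in the frame of carrier_hole1 below -0.0035 m) or (horizontal distance between tin_2 and carrier_hole2 below 0.006 m and z of tin_2 in the frame of carrier_hole2 below -0.0035 m))) or (z of tin_2_base_c0 in the frame of tin_2 above 0.003 m and x of tin_2 in the frame of yellow_tray between -0.055 and 0.055 m and y of tin_2 in the frame of yellow_tray between -0.055 and 0.055 m and z of tin_2 in the frame of yellow_tray below 0.01 m)) and ((z of tin_3_base_c0 in the frame of tin_3 below 0.003 m and ((horizontal distance between tin_3 and carrier_hole0 below 0.006 m and z of tin_3 in the frame of carrier_hole0 below -0.0035 m) or (horizontal distance between tin_3 and carrier_hole1 below 0.006 m and z of tin_3 in the frame of carrier_hole1 below -0.0035 m) or (horizontal distance between tin_3 and carrier_hole2 below 0.006 m and z of tin_3 in the frame of carrier_hole2 below -0.0035 m))) or (z of tin_3_base_c0 in the frame of tin_3 above 0.003 m and x of tin_3 in the frame of yellow_tray between -0.055 and 0.055 m and y of tin_3 in the frame of yellow_tray between -0.055 and 0.055 m and z of tin_3 in the frame of yellow_tray below 0.01 m))); the robot touches nothing.
It fails at once if a bystander (weight, vial or rock) is shifted by more than 20 mm or tipped by more than 0.3 rad (distance of any of weight, vial, rock from where it was at the start of the episode above 0.02 m or angle between any of weight, vial, rock's own z axis and vertical above 0.3 rad).
It fails at once if a tin is tipped by more than 0.5 rad (angle between any of tin_1, tin_2, tin_3's own z axis and vertical above 0.5 rad).
It fails at once if a tin is dropped (falls free at more than 0.6 m/s, a drop of some 20 mm) ((linear speed of tin_1 above 0.6 m/s and contact force between the fingers and tin_1 below 0.05 N) or (linear speed of tin_2 above 0.6 m/s and contact force between the fingers and tin_2 below 0.05 N) or (linear speed of tin_3 above 0.6 m/s and contact force between the fingers and tin_3 below 0.05 N)).
It also fails if it takes over 72 s, if anything falls off the work surface, if the arm or the gripper's body presses on something with over 40 N, if the wrist force passes 120 N, or if a joint passes its speed limit or range.

ROBOT

A 6-joint arm with a two-finger parallel gripper is mounted at the origin on a cart in front of the work surface, level with it; the furniture and walls round the work are solid. World frame = base frame: x ahead of the robot, y to its left, z up, the work surface at z = 0. Lengths are in m, angles in rad, forces in N, time in s.
With the tool pointing down it reaches from about 0.3 to 0.775 m from the base axis. Payload 14.6 kg.
Tool frame: the origin (TCP) lies between the finger pads; the fingertips stand 22 mm ahead of it and the grasp point (between the pads) lies 3 mm ahead of it (ctrl.tip_reach is the distance from the TCP to the fingertips, in m); z points along the fingers, y is the direction in which the jaws open and shut (so a half turn about z gives the same grasp; the last joint's range is limited). The gripper opens to 94 mm and grips with 3 to 60 N. Pads are 16 mm wide; open, the fingers measure 119 mm over their backs; the gripper's body (75 mm by 177 mm) begins 78 mm behind the grasp point.
Start: joints at [-1.204, 0.3, 1.521, -0, 1.321, -0.067], TCP at [0.231, -0.499, 0.227] pointing down, gripper open.
Joint ranges: [-3.03, 3.03], [-0.79, 2.21], [0.23, 2.52], [-1.04, 4.18], [0, 3.07], [-2.55, 2.55]. Speed limits (rad/s): [2.22, 2.22, 2.57, 3.14, 3.14, 3.14].

INTERFACE

Orientations are given as [roll, pitch, yaw] about the fixed x, y, z axes, in that order (R = Rz(yaw) Ry(pitch) Rx(roll)).
In Python, from station import ctrl gives the robot as it stands. The module is installed in compiled form; this text tells all that it offers.
- The arm moves only by the shell command python3 -m creep 'ROWS' [OPENING] [FORCE]. ROWS is a JSON object of lists of equal length, an entry for each row: "xyz": the shift along the tool's x, y, z in mm, a list of three; "spin": the turn about the tool's z in rad. In form: {"xyz": [[tx, ty, tz], ...], "spin": [spin, ...]}. A call has 1 to 5 rows; each row shifts and turns the commanded pose from where the row before left it, along the tool's axes as they then stand; what a row does not reach is not made up. A row lasts 1/8 s, in which the tool goes at most 62.5 mm and 10.7 degrees, less where a joint would pass 70% of its speed; a pose out of reach is approached as far as the arm can. A call with a gripper value outside its range is refused whole. OPENING is the finger opening in mm, from 0 to 94, set as the call begins (- or left out, the last holds). The fingers move at their own pace and stop on an object; FORCE is the grip in N (left out, the last holds). Time passes only in rows, so rows that do not move let the fingers close. It gives the time, the measured TCP pose, the force and the opening at its end, in the units of the state.
- ctrl.get_obs(): the state, without advancing time (a new reading comes with each control period).
- ctrl.camera(name): name is "scene" or "top" or "wrist"; returns the picture (480x640x3 uint8, red, green, blue); there is no depth.
- ctrl.camera_model(name): a dict with "fx", "fy", "cx", "cy" (pixels), "k1" (the pictures are not rectified: a ray, as slopes to the right and down, at radius r is drawn at 1 + k1 r^2 times it, then the intrinsics apply), "R" (3x3) and "t" (3): a world point X has camera coordinates R X + t. Camera axes: x right, y down, z forward; pixel columns grow to the right and rows downward; lengths in m; the calibration is good to about 2 mm. A picture is of the moment at which its call begins: read the wrist's pose just before it. camera_model takes no time and is no camera call; for the wrist camera it gives the pose at the moment of the call.
- ctrl.hand_in(): hands the job in, once; it reports no verdict.
The state is a dict: "time_s": time; "qpos": joint angles; "joint_vel": joint speeds; "tau": joint torques, N m; "ee_pos": TCP position; "eef_rot": TCP orientation; "force": force on the tool from outside, world axes, zero at the start; "moment": the same for the moment, N m; "grip_width": finger opening in m.
Only numpy, scipy, OpenCV 4.12 (cv2) and the standard library are available. Lean on these libraries where they do the work, as an engineer would, in place of code of your own. Each camera call takes 0.05 s, during which the arm holds its last target.

## Working session

There is one attempt and no reset: what is moved stays moved. The work goes in short steps, Python scripts to look and compute and a shell command to move; the robot and the scene stay as the last step left them, time stands still between calls to the robot, and variables do not carry over. Pictures are saved under pics/ and viewed, and the job is handed in when it is done.

```bash
mkdir -p pics; python3 - <<'E'
from station import ctrl
import cv2
for n in ("top","scene"):
    cv2.imwrite(f"pics/{n}0.png",ctrl.camera(n)[:,:,::-1])
    m=ctrl.camera_model(n);print(n,m)
print(ctrl.get_obs(), ctrl.tip_reach)
E
```

```text
top {'fx': 434.90790833883597, 'fy': 434.90790833883597, 'cx': 323.4850257219041, 'cy': 239.65909831904509, 'k1': -0.07684762868969909, 'R': array([[-0.00293846, -0.99995039,  0.00951743],
       [-0.98295176,  0.00113854, -0.18386011],
       [ 0.18384016, -0.00989544, -0.98290634]]), 't': array([0.25828571, 0.58804443, 0.77140228])}
scene {'fx': 441.0451949249601, 'fy': 441.0451949249601, 'cx': 322.81979620408515, 'cy': 238.4686951880109, 'k1': -0.10793388679222866, 'R': array([[-0.64646724, -0.76290649, -0.00733441],
       [-0.34767611,  0.30314164, -0.88725784],
       [ 0.67911813, -0.57103313, -0.4612155 ]]), 't': array([0.57414104, 0.16597799, 0.71999736])}
{'time_s': 0.1, 'qpos': array([-1.20361268e+00,  3.00407642e-01,  1.52149450e+00, -2.40440872e-05,
        1.32071344e+00, -6.65940197e-02]), 'joint_vel': array([-8.97532340e-05,  7.75995992e-04, -1.57109863e-03,  1.26814962e-03,
       -6.01637564e-04,  2.85378309e-04]), 'tau': array([ 1.57073580e-03, -5.32644439e+01, -3.53282869e+01,  7.10314955e-02,
        2.34601612e-02, -8.03505964e-05]), 'ee_pos': array([ 0.23108635, -0.49886985,  0.22695776]), 'eef_rot': array([-3.14057045e+00, -4.48317949e-05,  4.33783605e-01]), 'force': array([-0.11508674,  1.04589767,  0.52437775]), 'moment': array([-0.00228094, -0.03819369, -0.07692057]), 'grip_width': 0.09443256879827998} 0.022
```

View pics/top0.png

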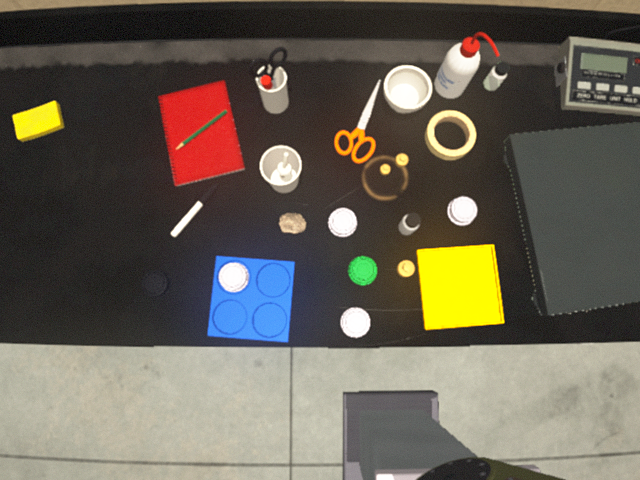

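View pics/scene0.png

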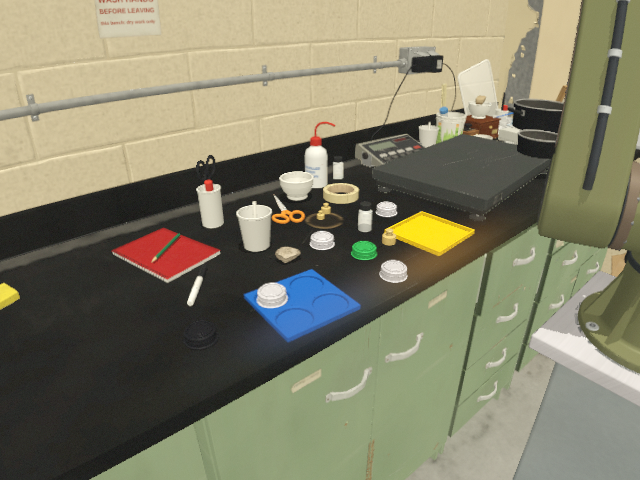

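Candidates in the top view: silver tins at (342,222), (462,210) and (355,322). To be excluded are the fixed tin in the carrier (233,277), the green tin (362,270) and the black tin (155,283). I'll check the choice in a close crop.

```bash
python3 - <<'E'
import cv2
a=cv2.imread("pics/top0.png")[185:350,200:520]
cv2.imwrite("pics/crop0.png",cv2.resize(a[:, :],None,fx=2.5,fy=2.5,interpolation=cv2.INTER_CUBIC))
b=cv2.imread("pics/top0.png")[190:345,315:485]
cv2.imwrite("pics/crop1.png",cv2.resize(b,None,fx=3.8,fy=3.8,interpolation=cv2.INTER_CUBIC)[:600])
E
```

```text
(no output)
```

View pics/crop0.png

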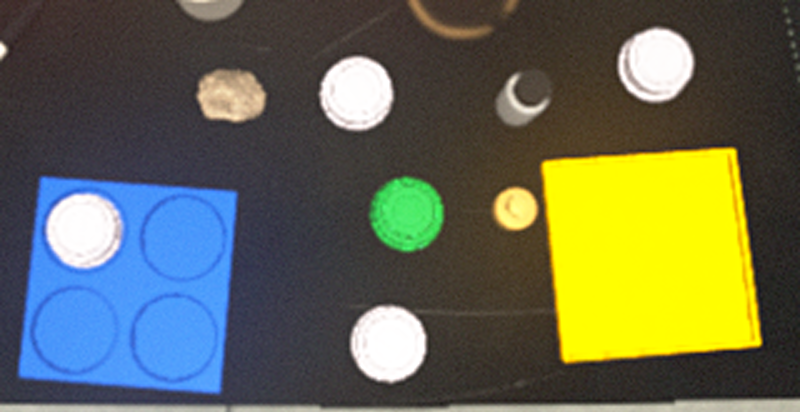

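View pics/crop1.png

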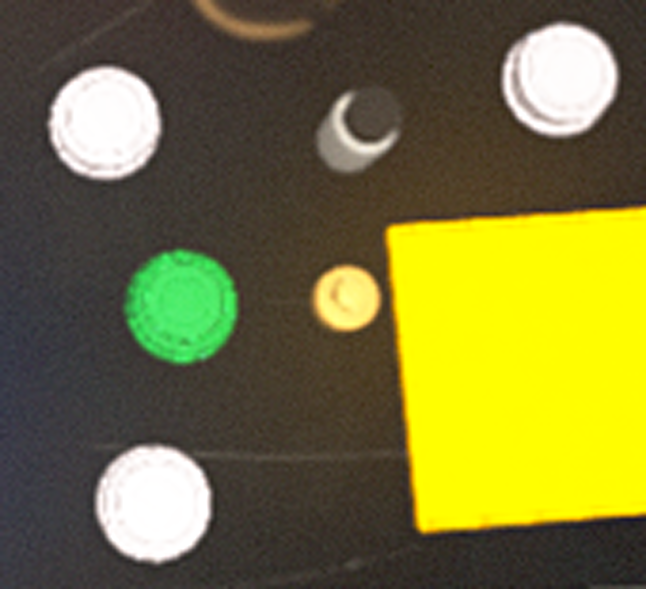

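```bash
cat > h.py <<'E'
import numpy as np, cv2
from station import ctrl
def ray(n,uv,z,m=None):
    m=m or ctrl.camera_model(n)
    K=np.array([[m['fx'],0,m['cx']],[0,m['fy'],m['cy']],[0,0,1]])
    p=cv2.undistortPoints(np.array([[uv]],float),K,np.array([m['k1'],0,0,0,0.]))[0,0]
    R,t=m['R'],m['t']; c=-R.T@t; d=R.T@np.array([p[0],p[1],1])
    return c+d*(z-c[2])/d[2]
def proj(n,X,m=None):
    m=m or ctrl.camera_model(n)
    c=m['R']@np.asarray(X,float)+m['t']; s=c[:2]/c[2]; s=s*(1+m['k1']*(s@s))
    return s[0]*m['fx']+m['cx'], s[1]*m['fy']+m['cy']
E
python3 - <<'E'
from h import *
im=cv2.imread("pics/top0.png")
mask=(im.min(2)>120).astype(np.uint8)
n,l,s,c=cv2.connectedComponentsWithStats(mask[180:345])
for i in range(1,n):
    if 200<s[i,4]<2000:
        uv=c[i]+[0,180]; print(uv.round(1),s[i],ray("top",uv,.012).round(4))
f=lambda x,y:(200+(x+.5)/2.5-.5,185+(y+.5)/2.5-.5)
for nm,z,P in(("car",.009,[(41,178),(236,191),(220,392),(20,376)]),("tray",.0125,[(541,160),(736,148),(761,347),(563,363)])):
    Q=np.array([ray("top",f(*p),z)[:2] for p in P]);print(nm,Q.round(4),Q.mean(0).round(4))
    e=(Q[0]-Q[3])+(Q[1]-Q[2]); print("yaw",np.arctan2(e[1],e[0]), [np.linalg.norm(Q[i]-Q[i-1]).round(4) for i in range(4)])
for nm,uv,z in(("weight",f(515,208),.03),("vial",f(530,88),.07),("rock",f(232,96),.016),("green",f(407,214),.012),("beaker",(281,158),.1)):
    print(nm,ray("top",uv,z).round(4))
E
```

```text
[282.9 184.6] [266   0  31  12 265] [0.7109 0.3392 0.012 ]
[461.8 210.5] [447  16  31  30 704] [ 0.6566 -0.026   0.012 ]
[186.1 218.7] [171  21  32  36 311] [0.6398 0.5342 0.012 ]
[342.2 221.9] [328  27  29  30 690] [0.6325 0.219  0.012 ]
[292.  223.6] [279  35  27  18 381] [0.6291 0.3197 0.012 ]
[233.3 276.7] [218  82  31  31 750] [0.5223 0.434  0.012 ]
[355. 322.] [340 127  31  31 746] [0.4344 0.1963 0.012 ]
car [[0.5642 0.4705]
 [0.5537 0.315 ]
 [0.3977 0.326 ]
 [0.4094 0.4811]] [0.4812 0.3982]
yaw -0.06938814208068236 [np.float64(0.1552), np.float64(0.1559), np.float64(0.1564), np.float64(0.1555)]
tray [[ 0.5776  0.0719]
 [ 0.5871 -0.088 ]
 [ 0.4285 -0.0971]
 [ 0.4183  0.0609]] [ 0.5029 -0.0131]
yaw 0.06344566181070084 [np.float64(0.1597), np.float64(0.1602), np.float64(0.1589), np.float64(0.1583)]
weight [0.5371 0.0978 0.03  ]
vial [0.6231 0.091  0.07  ]
rock [0.6293 0.3185 0.016 ]
green [0.5348 0.18   0.012 ]
beaker [0.7342 0.336  0.1   ]
```

The crops confirm it: three silver tins A (0.434,0.196), B (0.633,0.219) and C (0.657,-0.026). The fixed tin matches the carrier pose (0.481,0.398, yaw -0.07). The tray is at (0.503,-0.013, yaw 0.063). First I go to C to press its rim.

```bash
cat >> h.py <<'E'
def plan(*targets, step=60):
    "targets: (x,y,z,yaw); prints tool-frame rows"
    o=ctrl.get_obs(); p=np.array(o['ee_pos']); yaw=o['eef_rot'][2]
    for T in targets:
        d=np.array(T[:3])-p; dy=(T[3]-yaw+np.pi)%(2*np.pi)-np.pi
        n=max(1,int(np.ceil(np.linalg.norm(d)*1e3/step)),int(np.ceil(abs(dy)/.17)))
        X=[];S=[]
        for i in range(n):
            y=yaw+dy*i/n; v=d/n*1e3
            X.append([round(float(a),1) for a in(np.cos(y)*v[0]+np.sin(y)*v[1], np.sin(y)*v[0]-np.cos(y)*v[1], -v[2])]); S.append(round(float(-dy/n),3))
        for i in range(0,n,5): print('{"xyz":',X[i:i+5],', "spin":',S[i:i+5],'}')
        p=np.array(T[:3]);yaw=T[3]
E
python3 -c "
from h import *
plan((.671,-.012,.150,.785),(.671,-.012,.056,.785))"
```

```text
{"xyz": [[50.3, -21.4, 6.4], [50.9, -19.9, 6.4], [51.5, -18.4, 6.4], [52.0, -16.9, 6.4], [52.5, -15.4, 6.4]] , "spin": [-0.029, -0.029, -0.029, -0.029, -0.029] }
{"xyz": [[52.9, -13.8, 6.4], [53.3, -12.3, 6.4], [53.6, -10.7, 6.4], [53.9, -9.1, 6.4], [54.2, -7.6, 6.4]] , "spin": [-0.029, -0.029, -0.029, -0.029, -0.029] }
{"xyz": [[54.4, -6.0, 6.4], [54.5, -4.4, 6.4]] , "spin": [-0.029, -0.029] }
{"xyz": [[0.0, 0.0, 47.0], [0.0, 0.0, 47.0]] , "spin": [-0.0, -0.0] }
```

```bash
python3 -m creep '{"xyz": [[50,-21,6], [51,-20,6], [51,-18,6], [52,-17,6], [52,-15,6]], "spin": [-0.03,-0.03,-0.03,-0.03,-0.03]}' 0 10
python3 -m creep '{"xyz": [[53,-14,6], [53,-12,6], [54,-11,6], [54,-9,6], [54,-8,6]], "spin": [-0.03,-0.03,-0.03,-0.03,-0.03]}'
python3 -m creep '{"xyz": [[54,-6,6], [54,-4,6], [0,0,0],[0,0,0]], "spin": [-0.03,-0.03,0,0]}'
python3 - <<'E'
from h import *
cv2.imwrite("pics/w1.png",ctrl.camera("wrist")[:,:,::-1]); o=ctrl.get_obs(); print(ctrl.camera_model("wrist"),o)
plan((.671,-.012,.056,.785))
E
```

```text
time_s: 0.72
ee_pos: [0.4145, -0.2959, 0.1971]
eef_rot: [-3.141, 0.0, 0.585]
force: [0.0, -0.2, -0.5]
grip_width: 0.0475
time_s: 1.35
ee_pos: [0.5966, -0.0917, 0.167]
eef_rot: [-3.141, 0.0, 0.735]
force: [0.1, 0.2, -0.2]
grip_width: 0.0008
time_s: 1.85
ee_pos: [0.6676, -0.0126, 0.1549]
eef_rot: [-3.141, 0.001, 0.794]
force: [-0.7, -0.3, -0.7]
grip_width: 0.0007
{'fx': 377.2448508606524, 'fy': 377.2448508606524, 'cx': 319.72618361991107, 'cy': 241.53931005823165, 'k1': -0.040935099731416874, 'R': array([[ 7.13045205e-01, -7.01118025e-01, -2.24575867e-04],
       [-6.81700193e-01, -6.93371835e-01,  2.33495920e-01],
       [-1.63863913e-01, -1.66340053e-01, -9.72357756e-01]]), 't': array([-0.48512887,  0.43855804,  0.42836318])} {'time_s': 1.9, 'qpos': array([-7.44649034e-02,  6.23021208e-01,  1.22466954e+00, -1.11232788e-04,
        1.29437136e+00,  7.03456942e-01]), 'joint_vel': array([-0.01091418, -0.01166727,  0.00234659,  0.0005886 , -0.00048426,
       -0.00033455]), 'tau': array([ 1.27412617e+00, -6.91750360e+01, -3.50569189e+01,  9.52231977e-02,
       -3.81620368e-02,  3.62434301e-03]), 'ee_pos': array([ 0.66754722, -0.01312589,  0.15539103]), 'eef_rot': array([-3.14130385e+00,  3.85271265e-04,  7.92904919e-01]), 'force': array([-0.11006432, -0.92402083,  0.00997514]), 'moment': array([-0.04881779,  0.00168999,  0.0126967 ]), 'grip_width': 0.0007227587338313264}
{"xyz": [[1.6, 0.8, 49.7], [1.6, 0.8, 49.7]] , "spin": [0.004, 0.004] }
```

View pics/w1.png

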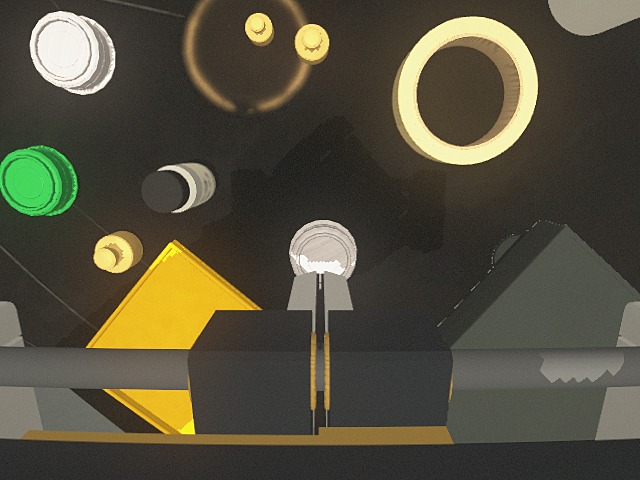

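The wrist view shows tin C, lid centre about (323,247), ahead of the closed fingertips (320,278). The vial is at (180,188), the weight at (118,252), and the slab to the right is clear. Now a check of C's centre.

```bash
python3 - <<'E'
from h import *
a=cv2.imread("pics/w1.png")[205:300,260:390]
cv2.imwrite("pics/w1c.png",cv2.resize(a,None,fx=5,fy=5,interpolation=cv2.INTER_CUBIC))
m=ctrl.camera_model("wrist"); print(-m['R'].T@m['t'])
for P in [(.6566,-.026,.024),(.6566,-.026,0)]: print(proj("wrist",P))
E
```

```text
[0.71507718 0.03520515 0.3140118 ]
(np.float64(321.3265885730458), np.float64(259.7713920408134))
(np.float64(321.2180552896787), np.float64(251.96107285740453))
```

View pics/w1c.png

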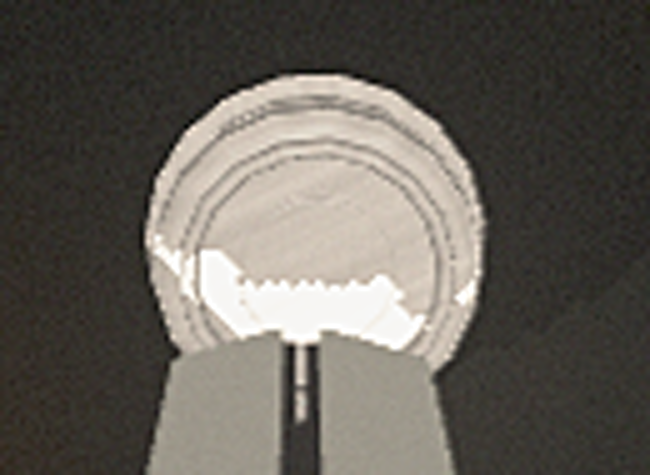

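```bash
python3 - <<'E'
from h import *
print(ray("wrist",(323.5,258.6),.024))
plan((.671,-.0125,.056,.785))
E
python3 -m creep '{"xyz": [[1.5,1,50], [1.5,1,49],[0,0,0],[0,0,0]], "spin": [0,0,0,0]}'
```

```text
[ 0.65852138 -0.02652251  0.024     ]
{"xyz": [[1.4, 1.0, 49.7], [1.4, 1.0, 49.7]] , "spin": [0.004, 0.004] }
time_s: 2.4
ee_pos: [0.6723, -0.0123, 0.0591]
eef_rot: [3.139, -0.002, 0.793]
force: [-0.2, -1.0, 0.5]
grip_width: 0.0004
```

```bash
python3 -m creep '{"xyz": [[0,0,5],[0,0,4],[0,0,0],[0,0,0]], "spin": [0,0,0,0]}'
for i in 1 2 3 ; do python3 -m creep '{"xyz": [[0,0,1],[0,0,0]], "spin": [0,0]}'; done | grep -E "ee_pos|force"
```

```text
time_s: 2.9
ee_pos: [0.6716, -0.0116, 0.0477]
eef_rot: [3.141, -0.0, 0.794]
force: [0.4, 0.6, 0.2]
grip_width: 0.0007
ee_pos: [0.6716, -0.0116, 0.0465]
force: [-0.2, -0.2, 0.5]
ee_pos: [0.6718, -0.0115, 0.0459]
force: [-0.8, -0.2, 3.7]
ee_pos: [0.672, -0.0115, 0.0454]
force: [-1.2, 0.3, 8.4]
```

```bash
python3 - <<'E'
from h import *
im=ctrl.camera("wrist")[:,:,::-1]
cv2.imwrite("pics/w2.png",im); print(ctrl.get_obs()['force'],ctrl.get_obs()['ee_pos'])
E
```

```text
[-0.7547036   0.94634066  8.15802269] [ 0.67201083 -0.01150952  0.04535715]
```

View pics/w2.png

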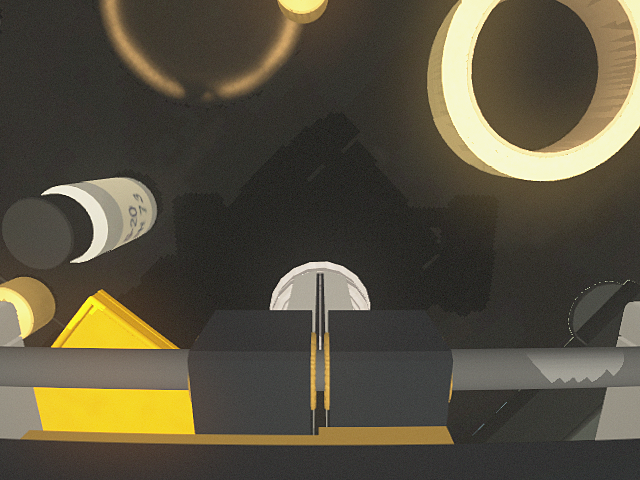

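C takes 8 N with under 1 mm of give, so it is steady (contact at 24 mm, as expected). Next: raise, open, centre on C and grasp.

```bash
python3 -m creep '{"xyz": [[0,0,-15],[0,0,-15],[-20,0,0],[0,0,0],[0,0,0]], "spin": [0,0,0,0,0]}' 78 10
python3 - <<'E'
from h import *
cv2.imwrite("pics/w3.png",ctrl.camera("wrist")[:,:,::-1])
plan((.6578,-.0262,.032,.785))
E
```

```text
time_s: 4.32
ee_pos: [0.6579, -0.0256, 0.0748]
eef_rot: [3.141, -0.0, 0.794]
force: [-0.5, 0.4, -0.3]
grip_width: 0.0471
{"xyz": [[-0.5, 0.4, 42.6]] , "spin": [0.009] }
```

View pics/w3.png

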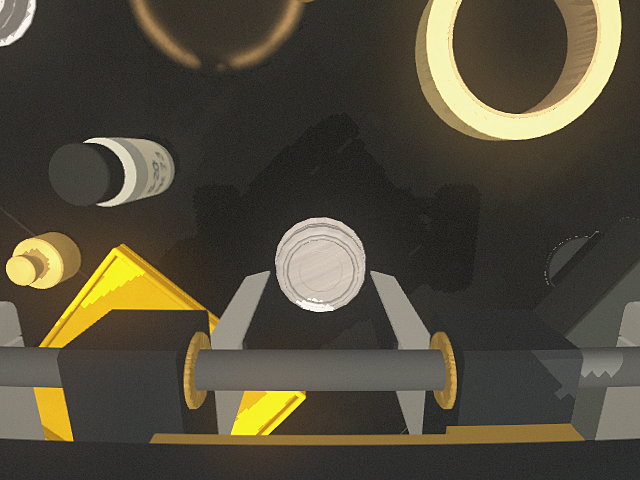

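Tin C's lid is at about (321,266), centred between the opening fingers (270 and 370). I'll wait for the full opening, then descend.

```bash
python3 -m creep '{"xyz": [[-0.5,0.5,0],[0,0,0],[0,0,0]], "spin": [0.01,0,0]}'
python3 -m creep '{"xyz": [[0,0,21],[0,0,15],[0,0,7],[0,0,0],[0,0,0]], "spin": [0,0,0,0,0]}'
```

```text
time_s: 4.75
ee_pos: [0.6576, -0.0265, 0.0744]
eef_rot: [-3.141, 0.0, 0.784]
force: [-0.2, -0.1, 0.4]
grip_width: 0.0776
time_s: 5.38
ee_pos: [0.6578, -0.0266, 0.0319]
eef_rot: [3.141, -0.001, 0.784]
force: [0.5, 0.6, -0.6]
grip_width: 0.0782
```

```bash
python3 -m creep '{"xyz": [[0,0,0],[0,0,0],[0,0,0],[0,0,0],[0,0,0]], "spin": [0,0,0,0,0]}' 40 20
python3 -m creep '{"xyz": [[0,0,-5],[0,0,-15],[0,0,0]], "spin": [0,0,0]}'
python3 - <<'E'
from h import *
cv2.imwrite("pics/w4.png",ctrl.camera("wrist")[:,:,::-1])
plan((.6578,-.0262,.17,.785),(.5174,.3566,.17,.785))
E
```

```text
time_s: 6.0
ee_pos: [0.6576, -0.0266, 0.0316]
eef_rot: [3.141, -0.0, 0.784]
force: [1.3, 0.3, 0.2]
grip_width: 0.0523
time_s: 6.38
ee_pos: [0.6583, -0.0266, 0.0533]
eef_rot: [3.14, -0.002, 0.784]
force: [0.3, -0.6, -1.7]
grip_width: 0.0527
{"xyz": [[0.1, -0.2, -58.8], [0.1, -0.2, -58.8]] , "spin": [-0.001, -0.001] }
{"xyz": [[24.5, -52.9, -0.0], [24.5, -52.9, -0.0], [24.5, -52.9, -0.0], [24.5, -52.9, -0.0], [24.5, -52.9, -0.0]] , "spin": [-0.0, -0.0, -0.0, -0.0, -0.0] }
{"xyz": [[24.5, -52.9, -0.0], [24.5, -52.9, -0.0]] , "spin": [-0.0, -0.0] }
```

View pics/w4.png

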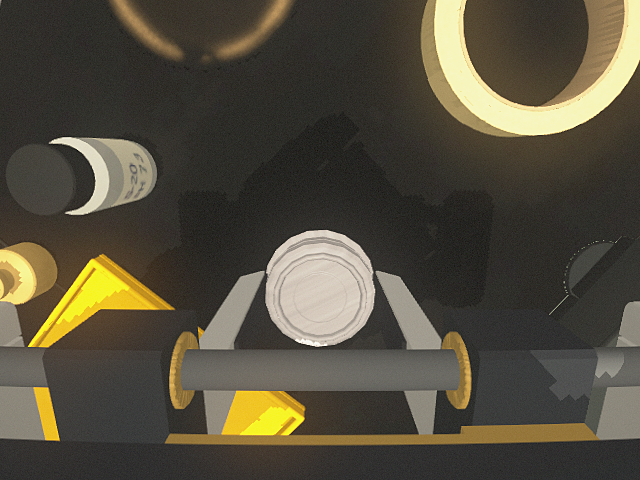

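Tin C is held level between the fingers, lid at about (320,290), opening 52.5 mm. I'll carry it to pocket 2.

```bash
python3 -m creep '{"xyz": [[0,0,-59],[0,0,-58],[24,-53,0],[25,-53,0],[24,-53,0]], "spin": [0,0,0,0,0]}'
python3 -m creep '{"xyz": [[25,-53,0],[24,-53,0],[25,-53,0],[24,-53,0],[0,0,0]], "spin": [0,0,0,0,0]}'
python3 -m creep '{"xyz": [[0,0,0]], "spin": [0]}'
python3 - <<'E'
from h import *
cv2.imwrite("pics/w5.png",ctrl.camera("wrist")[:,:,::-1])
for h in [(.5174,.3566),(.4396,.362),(.445,.4398),(.523,.4345)]: print(proj("wrist",(*h,.009)))
plan((.5174,.3566,.06,.785))
E
```

```text
time_s: 7.05
ee_pos: [0.596, 0.1391, 0.1683]
eef_rot: [-3.141, 0.0, 0.783]
force: [0.3, 0.1, -2.7]
grip_width: 0.0526
time_s: 7.68
ee_pos: [0.5148, 0.3601, 0.168]
eef_rot: [-3.141, 0.0, 0.788]
force: [0.3, -1.4, -1.4]
grip_width: 0.0522
time_s: 7.8
ee_pos: [0.5167, 0.3566, 0.1681]
eef_rot: [3.142, 0.001, 0.784]
force: [-0.1, -0.1, -1.7]
grip_width: 0.0526
(np.float64(319.6657370043734), np.float64(231.15582381342927))
(np.float64(253.95753292398402), np.float64(287.30085606986313))
(np.float64(191.76839521765868), np.float64(222.69519715861486))
(np.float64(257.72630241763136), np.float64(161.37252271666324))
{"xyz": [[0.3, -0.0, 54.1], [0.3, -0.0, 54.1]] , "spin": [-0.001, -0.001] }
```

View pics/w5.png

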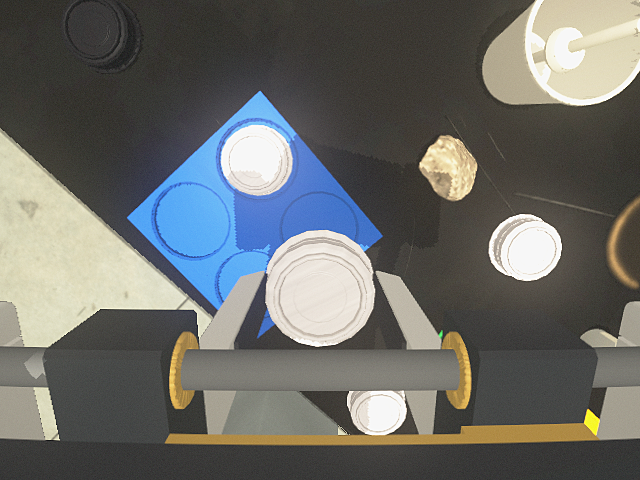

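```bash
python3 - <<'E'
from h import *
a=cv2.imread("pics/w5.png")
cv2.imwrite("pics/w5c.png",cv2.resize(a[220:355,240:400],None,fx=4,fy=4,interpolation=cv2.INTER_CUBIC))
cv2.imwrite("pics/w5d.png",cv2.resize(a[170:275,125:260],None,fx=5,fy=5,interpolation=cv2.INTER_CUBIC))
E
```

```text
(no output)
```

View pics/w5c.png

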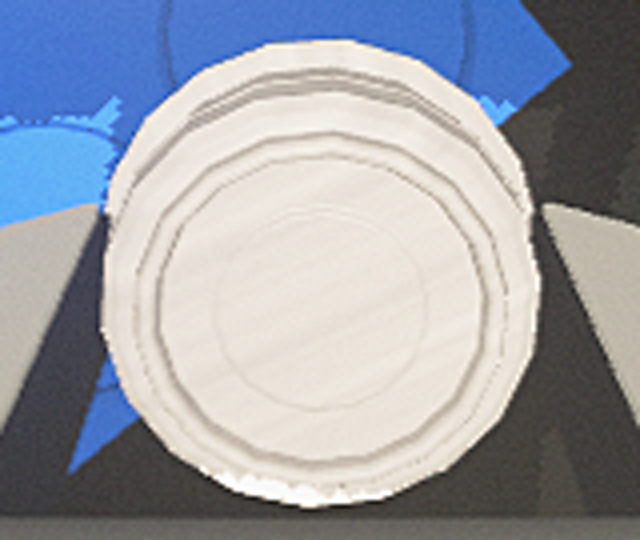

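View pics/w5d.png

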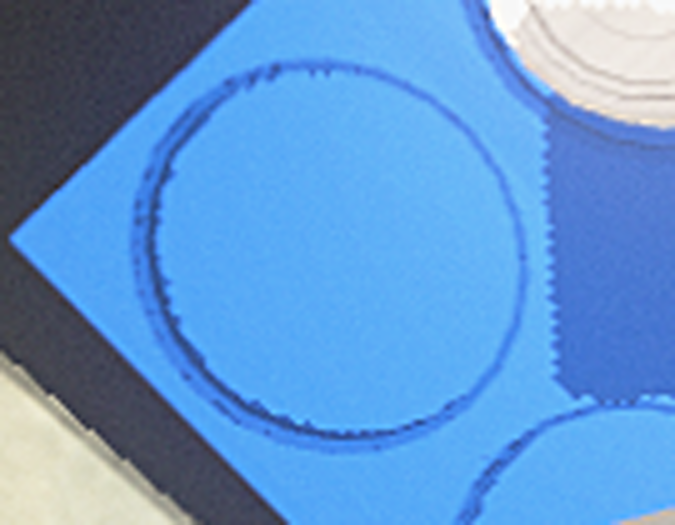

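```bash
python3 - <<'E'
from h import *
p=ray("wrist",(320.3,295.5),.1605); o=ctrl.get_obs(); print(p,o['ee_pos'])
print("tin-tcp mm",(p-o['ee_pos'])*1e3)
print("pocket1 meas",ray("wrist",(190.8,221.2),.009),"model",(.445,.4398))
E
```

```text
[0.51841189 0.35716662 0.1605    ] [0.51701517 0.35609474 0.16823184]
tin-tcp mm [ 1.39672536  1.07187388 -7.73183513]
pocket1 meas [0.4454046 0.4412461 0.009    ] model (0.445, 0.4398)
```

Everything agrees within about 1 mm. Descending into pocket 2.

```bash
python3 -m creep '{"xyz": [[-0.5,0,50],[0,0,45],[0,0,20],[0,0,0],[0,0,0]], "spin": [0,0,0,0,0]}'
python3 -m creep '{"xyz": [[0,0,6],[0,0,6],[0,0,0],[0,0,0]], "spin": [0,0,0,0]}'
python3 -m creep '{"xyz": [[0,0,3],[0,0,1],[0,0,0]], "spin": [0,0,0]}'
```

```text
time_s: 8.48
ee_pos: [0.5174, 0.3568, 0.0554]
eef_rot: [3.141, -0.003, 0.783]
force: [-0.7, 0.1, -1.4]
grip_width: 0.0526
time_s: 8.98
ee_pos: [0.5164, 0.3566, 0.0416]
eef_rot: [3.142, -0.0, 0.784]
force: [0.4, 0.1, -1.9]
grip_width: 0.0522
time_s: 9.35
ee_pos: [0.5163, 0.3565, 0.0373]
eef_rot: [-3.142, 0.0, 0.784]
force: [-0.1, -0.3, -1.2]
grip_width: 0.0528
```

```bash
python3 -m creep '{"xyz": [[0,0,1.5],[0,0,0]], "spin": [0,0]}'
python3 -m creep '{"xyz": [[0,0,1],[0,0,0]], "spin": [0,0]}'
python3 -m creep '{"xyz": [[0,0,0.5],[0,0,0]], "spin": [0,0]}'
```

```text
time_s: 9.6
ee_pos: [0.5163, 0.3565, 0.0358]
eef_rot: [-3.142, 0.0, 0.784]
force: [-0.0, 0.5, -0.7]
grip_width: 0.0527
time_s: 9.85
ee_pos: [0.5163, 0.3565, 0.0349]
eef_rot: [-3.142, 0.0, 0.784]
force: [0.1, -0.6, -1.6]
grip_width: 0.0523
time_s: 10.1
ee_pos: [0.5164, 0.3566, 0.0346]
eef_rot: [3.142, -0.0, 0.784]
force: [-0.5, -1.0, -0.7]
grip_width: 0.0526
```

```bash
python3 -m creep '{"xyz": [[0,0,0.5],[0,0,0]], "spin": [0,0]}'
python3 -m creep '{"xyz": [[0,0,0],[0,0,0],[0,0,0]], "spin": [0,0,0]}' 72
python3 -m creep '{"xyz": [[0,0,-15],[0,0,-40],[0,0,-50],[0,0,0],[0,0,0]], "spin": [0,0,0,0,0]}'
python3 - <<'E'
from h import *
cv2.imwrite("pics/w6.png",ctrl.camera("wrist")[:,:,::-1])
plan((.6325+.0141,.219+.0141,.13,.785))
E
```

```text
time_s: 10.35
ee_pos: [0.5165, 0.3566, 0.0343]
eef_rot: [3.142, -0.0, 0.784]
force: [-1.2, -1.7, 4.6]
grip_width: 0.0526
time_s: 10.72
ee_pos: [0.5163, 0.3565, 0.0338]
eef_rot: [-3.142, 0.0, 0.784]
force: [-0.8, 0.2, 0.4]
grip_width: 0.0718
time_s: 11.35
ee_pos: [0.5162, 0.3564, 0.139]
eef_rot: [-3.142, 0.0, 0.784]
force: [-1.0, 0.8, 0.2]
grip_width: 0.0722
{"xyz": [[1.8, 59.8, 2.8], [1.8, 59.8, 2.8], [1.8, 59.8, 2.8]] , "spin": [-0.0, -0.0, -0.0] }
```

View pics/w6.png

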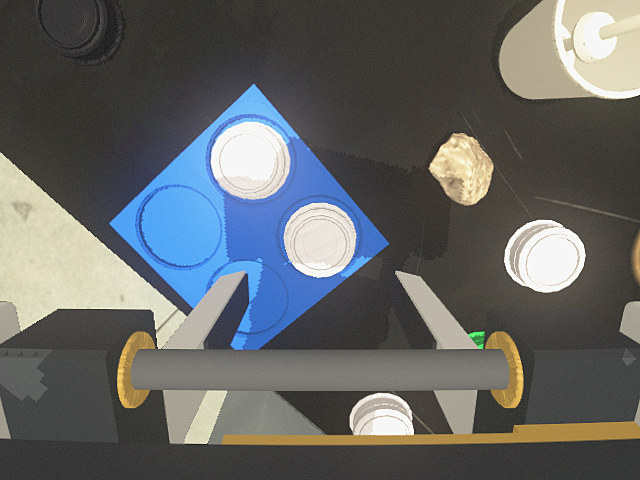

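C sits in pocket 2, lid at (320,240), centred and level like the fixed tin. Next is B, lid seen here at about (555,257), rock at (460,168). I'll move over it with the fingers closed.

```bash
python3 - <<'E'
from h import *
print(ray("wrist",(555,257),.024), ray("wrist",(320,240),.027))
E
python3 -m creep '{"xyz": [[2,60,3],[2,60,3],[2,60,3],[0,0,0],[0,0,0]], "spin": [0,0,0,0,0]}' 0
python3 - <<'E'
from h import *
cv2.imwrite("pics/w7.png",ctrl.camera("wrist")[190:340,220:420,::-1].repeat(4,0).repeat(4,1)); print(ctrl.get_obs()['ee_pos'],proj("wrist",(.6325,.219,.024)))
E
```

```text
[0.63586499 0.22214489 0.024     ] [0.51892551 0.35908861 0.027     ]
time_s: 12.02
ee_pos: [0.6471, 0.2334, 0.1287]
eef_rot: [-3.14, 0.002, 0.784]
force: [-0.3, 0.4, -0.2]
grip_width: 0.0257
[0.64688692 0.23399212 0.12919423] (np.float64(320.5168581148697), np.float64(274.77259387515613))
```

View pics/w7.png

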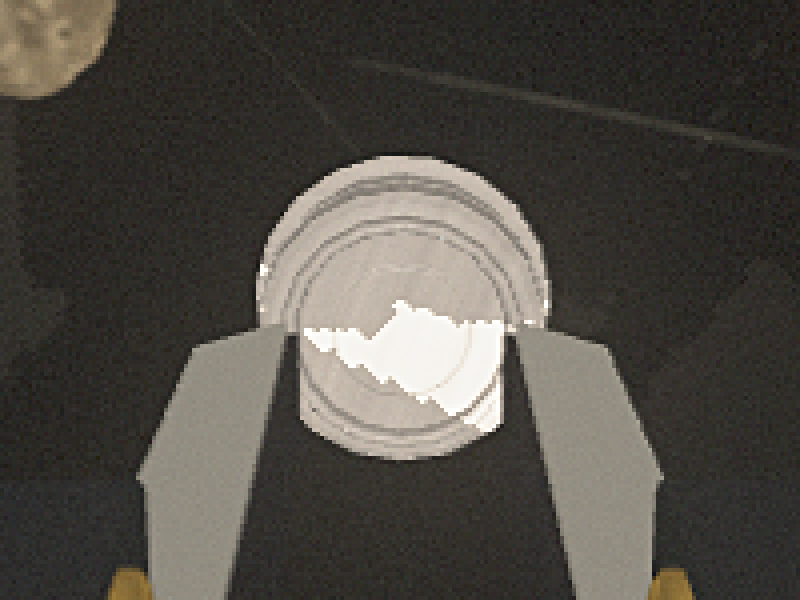

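B's lid centre is at (320.6,272.5), within 1.6 mm of the model, so the fingertips sit 19 mm off its axis. Next I press.

```bash
python3 -m creep '{"xyz": [[1,0,40],[0,0,30],[0,0,10],[0,0,0],[0,0,0]], "spin": [0,0,0,0,0]}'
python3 - <<'E'
from station import ctrl
import cv2
cv2.imwrite("pics/w8a.png",ctrl.camera("wrist")[:,:,::-1])
E
for i in 1 2 3 4 5; do python3 -m creep '{"xyz": [[0,0,1],[0,0,0]], "spin": [0,0]}'; done | grep -E "ee_pos|force"
```

```text
time_s: 12.7
ee_pos: [0.6489, 0.2345, 0.0516]
eef_rot: [3.141, -0.002, 0.784]
force: [0.4, -0.4, 0.5]
grip_width: 0.0007
ee_pos: [0.6485, 0.234, 0.0492]
force: [-0.4, 0.7, -0.2]
ee_pos: [0.6484, 0.234, 0.0479]
force: [-0.7, -0.3, -0.5]
ee_pos: [0.6484, 0.234, 0.0469]
force: [-0.3, -0.5, -0.2]
ee_pos: [0.6486, 0.2341, 0.0463]
force: [0.9, -0.2, 2.7]
ee_pos: [0.6488, 0.2342, 0.0458]
force: [-1.2, -0.4, 6.1]
```

B also takes 6 N with no give, so it is steady. Next I grasp it the same way and take it to pocket 0.

```bash
python3 -m creep '{"xyz": [[0,0,-15],[0,0,-15],[-20.5,-0.5,0],[0,0,0],[0,0,0]], "spin": [0,0,0,0,0]}' 78 
python3 -m creep '{"xyz": [[0,0,0],[0,0,0],[0,0,0]], "spin": [0,0,0]}'
python3 - <<'E'
from h import *
cv2.imwrite("pics/w9.png",ctrl.camera("wrist")[:,:,::-1]); plan((.6336,.2201,.032,.785))
E
```

```text
time_s: 14.62
ee_pos: [0.634, 0.2202, 0.0754]
eef_rot: [3.141, -0.001, 0.784]
force: [-0.4, 0.5, -0.1]
grip_width: 0.0471
time_s: 15.0
ee_pos: [0.6336, 0.22, 0.0748]
eef_rot: [-3.142, 0.0, 0.784]
force: [-0.3, 0.4, -0.1]
grip_width: 0.0763
{"xyz": [[0.1, -0.0, 42.8]] , "spin": [-0.001] }
```

View pics/w9.png

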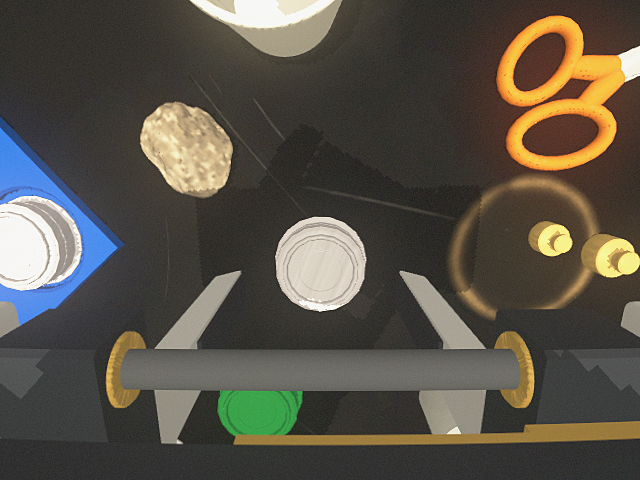

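B is centred between the open fingers, lid at (320,265). The rock (187,148) and the beaker (top) are clear. Descend and grip.

```bash
python3 -m creep '{"xyz": [[0,0,21],[0,0,15],[0,0,7],[0,0,0],[0,0,0]], "spin": [0,0,0,0,0]}'
python3 -m creep '{"xyz": [[0,0,0],[0,0,0],[0,0,0],[0,0,0],[0,0,0]], "spin": [0,0,0,0,0]}' 40 20
python3 -m creep '{"xyz": [[0,0,-5],[0,0,-45],[0,0,-55],[0,0,-30],[0,0,0]], "spin": [0,0,0,0,0]}'
python3 -c "
from h import *
plan((.4396,.362,.168,.785))"
```

```text
time_s: 15.68
ee_pos: [0.6338, 0.22, 0.0324]
eef_rot: [3.141, -0.001, 0.784]
force: [-0.6, -0.0, 0.0]
grip_width: 0.0783
time_s: 16.3
ee_pos: [0.6336, 0.2199, 0.0321]
eef_rot: [3.142, -0.0, 0.784]
force: [-0.4, 0.9, 0.6]
grip_width: 0.0523
time_s: 16.92
ee_pos: [0.6342, 0.2201, 0.1692]
eef_rot: [3.14, -0.004, 0.784]
force: [0.5, 0.4, -2.2]
grip_width: 0.0526
{"xyz": [[-7.5, -47.6, 0.2], [-7.5, -47.6, 0.2], [-7.5, -47.6, 0.2], [-7.5, -47.6, 0.2], [-7.5, -47.6, 0.2]] , "spin": [-0.0, -0.0, -0.0, -0.0, -0.0] }
```

```bash
python3 -m creep '{"xyz": [[-8,-47,0],[-7,-48,0],[-8,-48,0],[-7,-47,0],[-8,-48,0]], "spin": [0,0,0,0,0]}'
python3 -m creep '{"xyz": [[0,0,0],[0,0,0],[0,0,0]], "spin": [0,0,0]}'
python3 - <<'E'
from h import *
im=ctrl.camera("wrist")[:,:,::-1];o=ctrl.get_obs()
cv2.imwrite("pics/w10.png",im[150:360,180:460].repeat(2,0).repeat(2,1)); print(o['ee_pos'],o['eef_rot'],proj("wrist",(.4396,.362,.009)))
print(proj("wrist",(*o['ee_pos'][:2],o['ee_pos'][2]-.008)))
E
```

```text
time_s: 17.55
ee_pos: [0.4366, 0.3619, 0.1648]
eef_rot: [-3.141, 0.003, 0.784]
force: [-0.7, 0.0, -2.4]
grip_width: 0.0526
time_s: 17.92
ee_pos: [0.4392, 0.3609, 0.1661]
eef_rot: [-3.142, 0.001, 0.783]
force: [-0.2, -0.1, -2.3]
grip_width: 0.0527
[0.43920792 0.36090552 0.16634217] [-3.14150032e+00  7.68196842e-04  7.82448758e-01] (np.float64(319.2350159525223), np.float64(231.06663492796412))
(np.float64(319.86748367606936), np.float64(298.7599384964998))
```

View pics/w10.png

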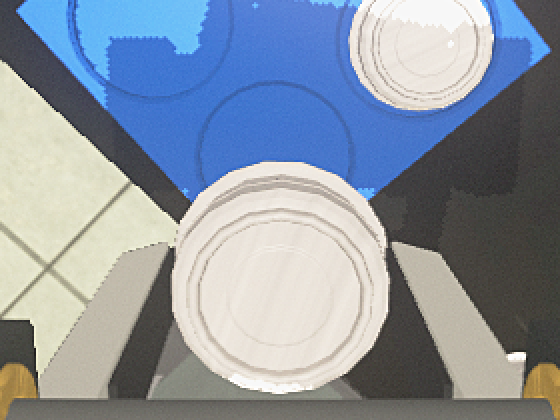

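```bash
python3 -m creep '{"xyz": [[0.5,-1,50],[0,0,45],[0,0,18],[0,0,0],[0,0,0]], "spin": [0,0,0,0,0]}'
python3 -m creep '{"xyz": [[0,0,6],[0,0,6],[0,0,0],[0,0,0]], "spin": [0,0,0,0]}'
python3 -m creep '{"xyz": [[0,0,3],[0,0,0],[0,0,0]], "spin": [0,0,0]}'
```

```text
time_s: 18.6
ee_pos: [0.4392, 0.3632, 0.0557]
eef_rot: [3.141, -0.003, 0.784]
force: [-0.3, -0.4, -2.8]
grip_width: 0.0522
time_s: 19.1
ee_pos: [0.4383, 0.3627, 0.042]
eef_rot: [-3.142, -0.0, 0.784]
force: [0.1, -0.2, -1.4]
grip_width: 0.0524
time_s: 19.48
ee_pos: [0.4382, 0.3627, 0.0389]
eef_rot: [-3.142, 0.0, 0.784]
force: [0.1, 1.2, -3.0]
grip_width: 0.0524
```

```bash
python3 -m creep '{"xyz": [[0,0,2],[0,0,0]], "spin": [0,0]}'
python3 -m creep '{"xyz": [[0,0,1],[0,0,0]], "spin": [0,0]}'
python3 -m creep '{"xyz": [[0,0,0.7],[0,0,0]], "spin": [0,0]}'
python3 -m creep '{"xyz": [[0,0,0.5],[0,0,0]], "spin": [0,0]}'
```

```text
time_s: 19.73
ee_pos: [0.4382, 0.3626, 0.0368]
eef_rot: [-3.142, 0.0, 0.784]
force: [0.5, -0.4, -1.7]
grip_width: 0.0522
time_s: 19.98
ee_pos: [0.4382, 0.3627, 0.0359]
eef_rot: [-3.142, 0.0, 0.784]
force: [-0.4, -0.1, -2.0]
grip_width: 0.0524
time_s: 20.23
ee_pos: [0.4383, 0.3627, 0.0353]
eef_rot: [-3.142, -0.0, 0.784]
force: [0.3, -0.5, -2.7]
grip_width: 0.0523
time_s: 20.48
ee_pos: [0.4383, 0.3627, 0.035]
eef_rot: [3.142, -0.0, 0.784]
force: [-0.2, -0.4, 1.9]
grip_width: 0.0526
```

```bash
python3 -m creep '{"xyz": [[0,0,0],[0,0,0],[0,0,0]], "spin": [0,0,0]}' 72
python3 -m creep '{"xyz": [[0,0,-15],[0,0,-40],[0,0,-50],[0,0,0],[0,0,0]], "spin": [0,0,0,0,0]}'
python3 - <<'E'
from h import *
cv2.imwrite("pics/w11.png",ctrl.camera("wrist")[:,:,::-1])
plan((.4344+.0141,.1963+.0141,.129,.785))
E
```

```text
time_s: 20.85
ee_pos: [0.4382, 0.3627, 0.0347]
eef_rot: [-3.142, -0.0, 0.784]
force: [0.5, 0.6, 0.0]
grip_width: 0.0716
time_s: 21.48
ee_pos: [0.4381, 0.3626, 0.1399]
eef_rot: [3.142, -0.0, 0.784]
force: [-0.8, 1.3, 0.6]
grip_width: 0.0721
{"xyz": [[-33.3, 38.4, 3.4], [-33.3, 38.4, 3.4], [-33.3, 38.4, 3.4]] , "spin": [-0.0, -0.0, -0.0] }
```

View pics/w11.png

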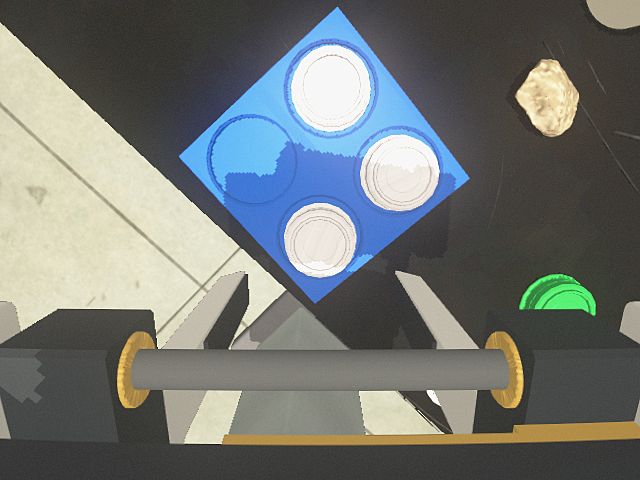

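B is seated in pocket 0, lid at (320,241), and C in pocket 2, lid at (400,173). Both look centred. Now tin A.

```bash
python3 -m creep '{"xyz": [[-33,38,3],[-34,39,4],[-33,38,3],[0,0,0],[0,0,0]], "spin": [0,0,0,0,0]}' 0
python3 - <<'E'
from h import *
im=ctrl.camera("wrist")[:,:,::-1]; cv2.imwrite("pics/w12.png",im[190:340,220:420].repeat(4,0).repeat(4,1)); print(ctrl.get_obs()['ee_pos'],proj("wrist",(.4344,.1963,.024)))
E
```

```text
time_s: 22.15
ee_pos: [0.4485, 0.2109, 0.1293]
eef_rot: [-3.141, 0.001, 0.783]
force: [-0.2, 0.1, 0.3]
grip_width: 0.0255
[0.4484529  0.21132715 0.12938803] (np.float64(320.7857782921247), np.float64(274.49934129370206))
```

View pics/w12.png

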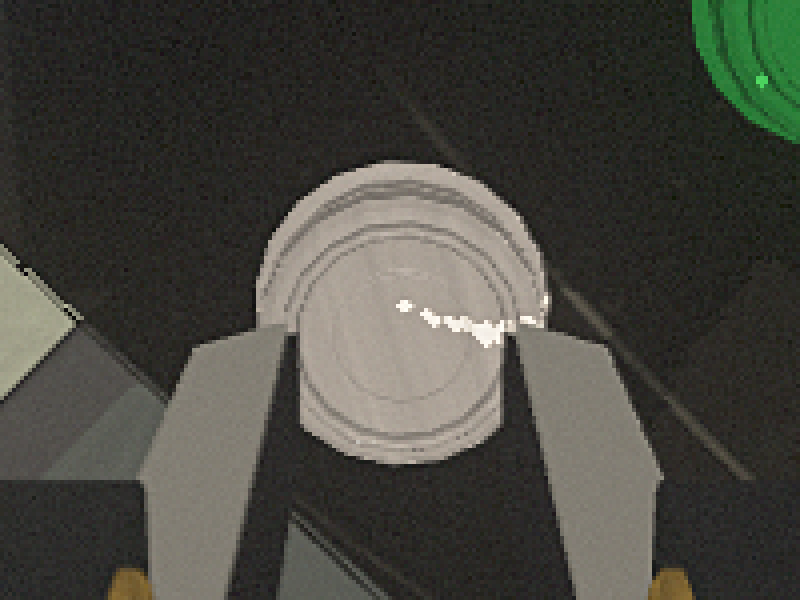

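A's lid centre is at (320.5,273.8), matching the model. Press.

```bash
python3 -m creep '{"xyz": [[0,0,40],[0,0,30],[0,0,10],[0,0,0],[0,0,0]], "spin": [0,0,0,0,0]}'
for i in 1 2 3 4 5; do python3 -m creep '{"xyz": [[0,0,1],[0,0,0]], "spin": [0,0]}'; done | grep -E "ee_pos|force"
```

```text
time_s: 22.82
ee_pos: [0.4491, 0.2111, 0.0508]
eef_rot: [3.141, -0.001, 0.784]
force: [-0.6, 0.1, 0.8]
grip_width: 0.0007
ee_pos: [0.4488, 0.2107, 0.0492]
force: [-0.0, -0.9, -0.6]
ee_pos: [0.4486, 0.2106, 0.0477]
force: [0.5, -0.1, -0.3]
ee_pos: [0.4487, 0.2107, 0.0468]
force: [0.1, -0.4, 0.0]
ee_pos: [0.4489, 0.2108, 0.046]
force: [-0.3, 0.3, 5.8]
ee_pos: [0.4491, 0.2109, 0.0455]
force: [-0.5, -0.4, 9.4]
```

```bash
python3 - <<'E'
from h import *
s=ctrl.camera("scene")[:,:,::-1]
u,v=map(int,proj("scene",(.4347,.1967,.012))); print(u,v)
c=lambda i:cv2.resize(i[v-40:v+35,u-50:u+50],None,fx=6,fy=6,interpolation=cv2.INTER_CUBIC)
cv2.imwrite("pics/s1.png",c(s)); cv2.imwrite("pics/s0.png",c(cv2.imread("pics/scene0.png")))
E
```

```text
392 269
```

View pics/s1.png

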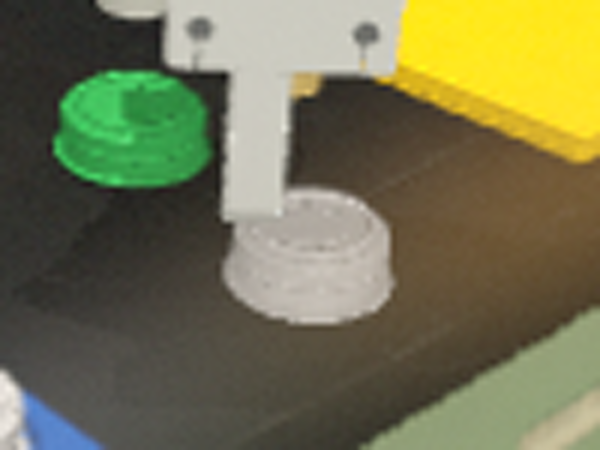

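View pics/s0.png

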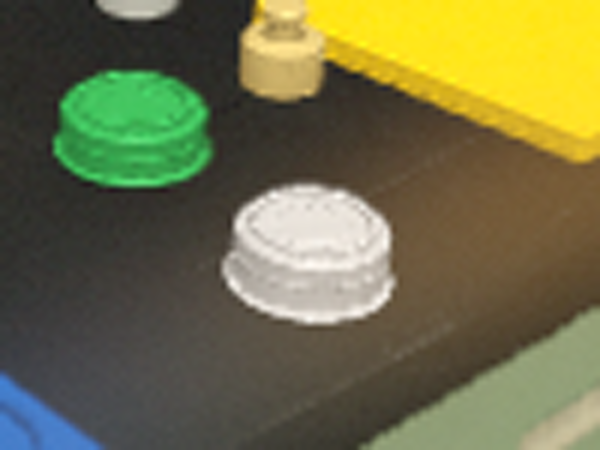

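The finger (255,218) is on A's rim at 9 N, and the tin's outline and base match the untouched view (right base edge about (392,275) in both). A is steady too, so all three go in the carrier. Grasp A.

```bash
python3 -m creep '{"xyz": [[0,0,-15],[0,0,-15],[-20,0,0],[0,0,0],[0,0,0]], "spin": [0,0,0,0,0]}' 78 
python3 -m creep '{"xyz": [[0,0,0],[0,0,0],[0,0,0]], "spin": [0,0,0]}'
python3 - <<'E'
from h import *
cv2.imwrite("pics/w13.png",ctrl.camera("wrist")[:,:,::-1]); plan((.4347,.1967,.032,.785))
E
```

```text
time_s: 24.75
ee_pos: [0.4349, 0.1968, 0.0752]
eef_rot: [3.141, -0.001, 0.784]
force: [-0.3, 0.1, 0.1]
grip_width: 0.0468
time_s: 25.12
ee_pos: [0.4345, 0.1966, 0.0747]
eef_rot: [-3.141, 0.0, 0.784]
force: [0.2, -0.6, 0.4]
grip_width: 0.0763
{"xyz": [[0.3, 0.1, 42.7]] , "spin": [-0.001] }
```

View pics/w13.png

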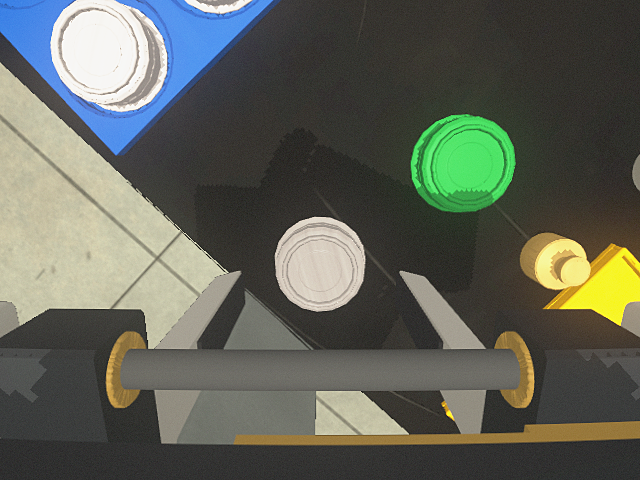

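A is centred, lid at (320,264), with the green tin and the weight clear. Grip and lift.

```bash
python3 -m creep '{"xyz": [[0,0,21],[0,0,15],[0,0,7],[0,0,0],[0,0,0]], "spin": [0,0,0,0,0]}'
python3 -m creep '{"xyz": [[0,0,0],[0,0,0],[0,0,0],[0,0,0],[0,0,0]], "spin": [0,0,0,0,0]}' 40 20
python3 -m creep '{"xyz": [[0,0,-5],[0,0,-45],[0,0,-55],[0,0,-30],[0,0,0]], "spin": [0,0,0,0,0]}'
python3 -c "
from h import *
plan((.4451,.4403,.168,.785))"
```

```text
time_s: 25.8
ee_pos: [0.4347, 0.1966, 0.0322]
eef_rot: [3.141, -0.001, 0.784]
force: [-0.0, -0.2, -0.7]
grip_width: 0.0783
time_s: 26.42
ee_pos: [0.4345, 0.1965, 0.0318]
eef_rot: [3.142, -0.0, 0.784]
force: [0.2, -0.3, 1.0]
grip_width: 0.0523
time_s: 27.05
ee_pos: [0.4351, 0.1968, 0.1686]
eef_rot: [3.14, -0.004, 0.784]
force: [-0.4, -0.2, -3.2]
grip_width: 0.0526
{"xyz": [[35.8, -33.1, 0.1], [35.8, -33.1, 0.1], [35.8, -33.1, 0.1], [35.8, -33.1, 0.1], [35.8, -33.0, 0.1]] , "spin": [-0.0, -0.0, -0.0, -0.0, -0.0] }
```

```bash
python3 -m creep '{"xyz": [[36,-33,0],[36,-33,0],[36,-33,0],[36,-33,0],[35,-33,0]], "spin": [0,0,0,0,0]}'
python3 -m creep '{"xyz": [[0,0,0],[0,0,0],[0,0,0]], "spin": [0,0,0]}'
python3 - <<'E'
from h import *
im=ctrl.camera("wrist")[:,:,::-1];o=ctrl.get_obs()
cv2.imwrite("pics/w14.png",im[150:360,180:460].repeat(2,0).repeat(2,1)); print(o['ee_pos'],o['eef_rot'],proj("wrist",(.445,.4398,.009)))
print(proj("wrist",(*o['ee_pos'][:2],o['ee_pos'][2]-.008)))
E
```

```text
time_s: 27.68
ee_pos: [0.4441, 0.4409, 0.1645]
eef_rot: [-3.141, 0.003, 0.784]
force: [1.0, 0.3, -1.7]
grip_width: 0.0523
time_s: 28.05
ee_pos: [0.4449, 0.4388, 0.1663]
eef_rot: [3.142, 0.001, 0.783]
force: [0.4, 0.4, -1.2]
grip_width: 0.0524
[0.44493731 0.43884019 0.166574  ] [3.14156379e+00 3.94623371e-04 7.82759286e-01] (np.float64(319.05112601853443), np.float64(231.47531667847102))
(np.float64(319.8494982219598), np.float64(298.77385616134154))
```

View pics/w14.png

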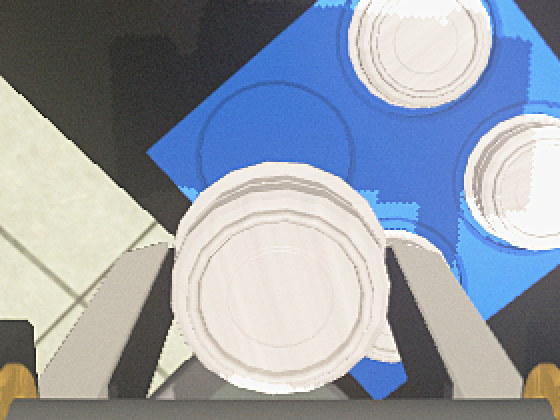

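The empty pocket 1 is at (317.7,230) and the held tin at (320.5,297.5), the same relation as before, so the same small correction applies.

```bash
python3 -m creep '{"xyz": [[0.5,-1,50],[0,0,45],[0,0,18],[0,0,0],[0,0,0]], "spin": [0,0,0,0,0]}'
python3 -m creep '{"xyz": [[0,0,6],[0,0,6],[0,0,3],[0,0,0],[0,0,0]], "spin": [0,0,0,0,0]}'
python3 -m creep '{"xyz": [[0,0,2],[0,0,0],[0,0,1],[0,0,0]], "spin": [0,0,0,0]}'
python3 -m creep '{"xyz": [[0,0,0.7],[0,0,0]], "spin": [0,0]}'
python3 -m creep '{"xyz": [[0,0,0.5],[0,0,0]], "spin": [0,0]}'
```

```text
time_s: 28.72
ee_pos: [0.4452, 0.4414, 0.0558]
eef_rot: [3.141, -0.003, 0.784]
force: [0.2, 0.3, -1.0]
grip_width: 0.0529
time_s: 29.35
ee_pos: [0.4445, 0.4409, 0.0389]
eef_rot: [-3.142, -0.0, 0.784]
force: [-0.2, -0.3, -2.1]
grip_width: 0.0527
time_s: 29.85
ee_pos: [0.4444, 0.4408, 0.0357]
eef_rot: [3.142, 0.0, 0.784]
force: [-0.2, 0.8, -1.7]
grip_width: 0.0522
time_s: 30.1
ee_pos: [0.4444, 0.4408, 0.0351]
eef_rot: [-3.142, -0.0, 0.784]
force: [-0.3, 0.4, -2.5]
grip_width: 0.0525
time_s: 30.35
ee_pos: [0.4445, 0.4409, 0.0348]
eef_rot: [3.142, -0.0, 0.784]
force: [-0.1, -0.4, 1.4]
grip_width: 0.0526
```

```bash
python3 -m creep '{"xyz": [[0,0,0],[0,0,0],[0,0,0]], "spin": [0,0,0]}' 72
python3 -m creep '{"xyz": [[0,0,-15],[0,0,-40],[0,0,-50],[0,0,-50],[0,0,-20]], "spin": [0,0,0,0,0]}'
python3 -m creep '{"xyz": [[-50,0,0],[-50,0,0],[0,0,0],[0,0,0]], "spin": [0,0,0,0]}'
python3 - <<'E'
from h import *
w=ctrl.camera("wrist")[:,:,::-1]; s=ctrl.camera("scene")[:,:,::-1]; t=ctrl.camera("top")[:,:,::-1]
cv2.imwrite("pics/f_w.png",w); cv2.imwrite("pics/f_t.png",t); cv2.imwrite("pics/f_s.png",cv2.resize(s[200:360,180:480],None,fx=2.6,fy=2.6,interpolation=cv2.INTER_CUBIC))
for h in [(.5174,.3566),(.4396,.362),(.445,.4398),(.523,.4345)]: print(h,[round(float(a),1) for a in proj("wrist",(*h,.027))],[round(float(a),1) for a in proj("wrist",(*h,.009))])
E
```

```text
time_s: 30.72
ee_pos: [0.4444, 0.4408, 0.0345]
eef_rot: [3.142, -0.0, 0.784]
force: [-0.1, -0.6, -0.7]
grip_width: 0.0717
time_s: 31.35
ee_pos: [0.4449, 0.4413, 0.2143]
eef_rot: [3.141, -0.005, 0.784]
force: [-0.3, 0.1, -0.1]
grip_width: 0.0718
time_s: 31.85
ee_pos: [0.3742, 0.3707, 0.2108]
eef_rot: [3.141, -0.002, 0.784]
force: [1.3, -0.4, 0.2]
grip_width: 0.0722
(0.5174, 0.3566) [447.2, 124.2] [440.8, 125.5]
(0.4396, 0.362) [378.1, 183.0] [375.3, 181.4]
(0.445, 0.4398) [321.2, 114.5] [321.1, 116.4]
(0.523, 0.4345) [391.4, 51.1] [387.6, 56.3]
```

View pics/f_w.png

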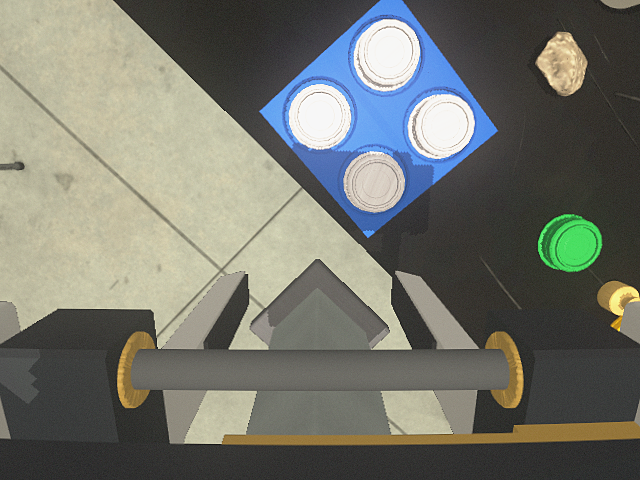

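View pics/f_s.png

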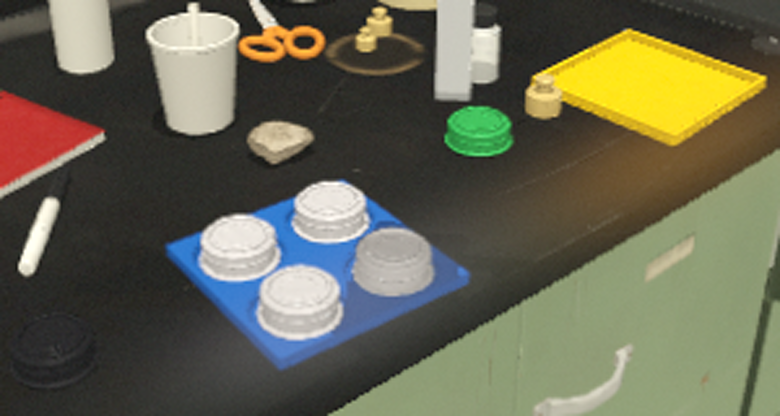

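View pics/f_t.png

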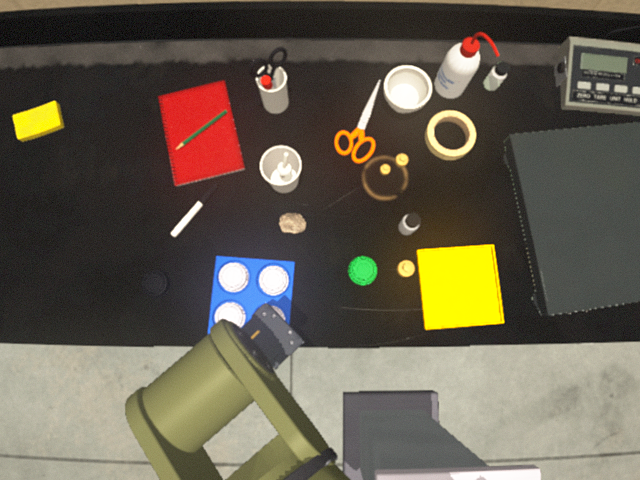

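The wrist view shows all four pockets filled and level: A (320,117), B (374,182), C (443,126), fixed (388,52). The measured centres share the fixed tin's small projection bias. In the top view the rock (292,223), vial (409,225) and weight (405,268) are where they were. Handing in.

```bash
python3 -c "
from station import ctrl
print(ctrl.hand_in(), ctrl.get_obs()['time_s'])"
```

```text
the job is handed in; nothing more can be done
the job is handed in; nothing more can be done
```

All three tins tested steady, so I seated each in a free pocket of the blue carrier; the yellow tray stays empty. I handed the job in at about 32 s of the 72 s allowed, and no verdict came back.

- **Rocking test:** I pressed each tin about 20 mm off its axis on the raised ring. They took 6–9 N with under 1 mm of give after contact at 24 mm, where a bulged tin would have dropped 2–3 mm under 1 N. I pressed each tin at only one point. For one of them a side view under load also showed no tilt.
- **Placing:** I lowered each tin until the force sensor felt the pocket floor, then released it.
- **Last checks:** The final pictures show all three tins level and centred, to about 1 mm. The weight, vial and rock had not moved, and the gripper was clear of everything. The wrist-camera pixel positions differed from the model by 1–5 pixels. The fixed tin showed the same offset, so I put that down to calibration. No check failed.

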